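Unbolt the orange filament dry box

ROBOT

A 6-joint arm with a two-finger parallel gripper is mounted at the origin on the work surface. World frame = base frame: x ahead of the robot, y to its left, z up, the work surface at z = 0. Lengths are in m, angles in degrees, forces in N, time in s.
With the tool pointing down it reaches from about 0.25 to 0.725 m from the base axis. Payload 9.7 kg.
Tool frame: the origin (TCP) lies at the very end of the fingers, on their centre line; the grasp point (between the pads) lies 19 mm behind it; z points along the fingers, y is the line along which they close (so a half turn about z gives the same grasp; the last joint's range is limited). The gripper opens to 85 mm and grips with 20 to 120 N. Pads are 22 mm wide; open, the fingers measure 114 mm over their backs; the gripper's body (76 mm by 85 mm) begins 54 mm behind the grasp point. The pads swing forward as they close: fully open they stand 13 mm farther back than shut.
Start: joints at [65.89, 4.979, 10.078, 95.1, 0, 90], TCP at [0.225, 0.502, 0.2] pointing down, gripper open.
Joint ranges: [-179.16, 179.16], [-48.56, 103.87], [-65.8, 70.77], [-126.05, 130.52], [-82.76, 87.17], [-180, 180]. Speed limits (degrees/s): [127.2, 127.2, 147.25, 180, 180, 180].

INTERFACE

Orientations are given as [roll, pitch, yaw] about the fixed x, y, z axes, in that order (R = Rz(yaw) Ry(pitch) Rx(roll)).
In Python, from workcell import telemetry, optics, workorder gives the robot as it stands.
- The arm moves only by the shell command python3 -m handwheel 'ROWS' [FORCE]. ROWS is JSON, a list of rows, each an object of numbers: "tx", "ty", "tz": the shift along the tool's x, y, z in m; "ax", "ay", "az": the turn, a rotation vector about the tool's x, y, z in degrees; "jaw": the gripper command: -1 is shut, 1 is fully open, values between are in proportion. A call has exactly 10 rows; each row shifts and turns the commanded pose from where the row before left it, along the tool's axes as they then stand; what a row does not reach is not made up. A row lasts 1/8 s, in which the tool goes at most 62.5 mm and 10.7 degrees, less where a joint would pass 70% of its speed; a pose out of reach is approached as far as the arm can. A call is refused whole if a number of a shift passes 0.0625 or a number of a turn 10.7, either way. A call with a gripper value outside its range is refused whole. The fingers move at their own pace and stop on an object; FORCE is the grip in N (left out, the last holds). Time passes only in rows, so rows that do not move let the fingers close, or fill a call up. It gives the time, the measured TCP pose, the force, the opening and the grip force at its end, in the units of the state.
- telemetry.get_obs(): the state, without advancing time (a new reading comes with each control period).
- optics.camera(name): name is "scene" or "side" or "wrist"; returns a dict with "color" (384x512x3 uint8, red, green, blue), "K" (3x3 intrinsics, pixels), "k1" (the pictures are not rectified: a ray, as slopes to the right and down, at radius r is drawn at 1 + k1 r^2 times it, then the intrinsics apply), "extrinsics" (4x4, takes a point from camera to world coordinates); the wrist camera has in their place "mount" (4x4, takes a point from camera to tool coordinates, whose origin is the TCP and whose axes are the flange's). Camera axes: x right, y down, z forward; pixel columns grow to the right and rows downward; lengths in m; the calibration is good to about 2 mm. A picture is of the moment at which its call begins: read the wrist's pose just before it. There is no depth.
- workorder.job_done(): hands the job in; it is judged then, once.
The state is a dict: "time": time; "q": joint angles; "qd": joint speeds; "joint_efforts": joint torques, N m; "ee_pos": TCP position; "tcp_rot": TCP orientation; "wrist_force": force on the tool from outside, world axes, zero at the start; "torque": the same for the moment, N m; "opening": finger opening in m; "grasp_force": force on a finger pad.
Only numpy, scipy, OpenCV 4.12 (cv2) and the standard library are available. Lean on these libraries where they do the work, as an engineer would, in place of code of your own. Each camera call takes 0.05 s, during which the arm holds its last target. There are 200 camera calls.

TASK

Unbolt the dry box that holds the orange filament spool: lift its bolt's handle up out of its notch, slide the bolt back out of the brass keeper as far as it goes, and let the handle drop down into the open notch there, so that the lid is free. Leave the bolt of the box with the white spool shut.

Things in the scene. Friction and masses are not known exactly. Their poses are not given: they have to be found in the camera images.
- orange_grip (a point): Centre of the yellow grip (disc 22 mm across, flat faces to ±y, 16 mm apart) on the bolt handle of the ORANGE-spool box. An 8 mm stem joins it to the bolt's rod, axis 45 mm off. Shut: stem level, grip 120 mm above the table, 10 mm out from the box front, free below. Axes then: x from grip to rod (away from robot), y along the rod to the brass keeper (robot's left), z up; they turn with the handle.
- orange_bolt (a joint): Travel of the orange box's bolt out of its keeper, m: 0 shut, 0.060 fully out (stop). It slides to the grip's -y, drag 1.5 N, stays where left. The rod (12 mm, axis 30 mm above the lid) lies along the lid's front edge. The stem lies in a 16 mm notch of a steel guard plate 22 mm from the axis, top 36 mm above the lid; a 32 mm tooth blocks sliding. From 0.044 on it can drop into the open notch.
- orange_handle (a joint): Angle of the orange box's bolt handle, rad: 0 level, down in a notch; it grows as the handle is lifted about the rod's axis, the grip (45 mm radius) swinging up and back over the rod; stop at 1.22. Above about 0.52 the stem is clear of the guard's tooth and the bolt can slide. Light, no spring: let go, it falls by its own weight until level or resting on the guard.
- white_grip (a point): The same point of the same bolt on the like box with the WHITE spool, to be left shut. Either box may stand left or right. Each is a flat dark case, 240 (x) by 270 (y) by 90 mm high, fixed to the table, turned up to 12 degrees, its front and bolt towards the robot; the spool lies under a clear window in the lid's middle and back. The bolt's brackets and keeper rise up to 44 mm above the lid.

How it is judged:
By the outcome, as a careful person would: the job done as asked, in the order asked, and still so for the second after the job is handed in, with the robot touching nothing.
It also fails if it takes over 38 s, if anything falls off the work surface, if the arm or the gripper's body presses on something with over 40 N, if the wrist force passes 120 N, or if a joint passes its speed limit or range.

## Working session

There is one attempt and no reset: what is moved stays moved. The work goes in short steps, Python scripts to look and compute and a shell command to move; the robot and the scene stay as the last step left them, time stands still between calls to the robot, and variables do not carry over. Pictures are saved under pics/ and viewed, at most 10 in all, crops included, and the job is handed in when it is done.

```bash
mkdir -p pics
python3 - <<'E'
from workcell import telemetry, optics
import cv2,numpy as np
o=telemetry.get_obs();print(o['time'],o['ee_pos'],o['tcp_rot'],o['opening'])
a=[]
for n in("scene","side"):
    c=optics.camera(n);cv2.imwrite(f'pics/{n}.png',c['color'][:,:,::-1]);print(n,c['K'],c['k1'],c['extrinsics'])
E
```

```text
0.0 [0.22455986 0.50177176 0.1989693 ] [-1.79922150e+02 -3.51715607e-04  1.55889187e+02] 0.08510951033610395
scene [[388.96811856   0.         253.54187494]
 [  0.         388.96811856 186.24695104]
 [  0.           0.           1.        ]] 0.01169629042375813 [[-0.37333489  0.77799413 -0.50531791  0.92997901]
 [ 0.92759357  0.32117445 -0.19083274  0.17627317]
 [ 0.01382845 -0.53997417 -0.84156798  0.85298584]
 [ 0.          0.          0.          1.        ]]
side [[484.11896814   0.         263.88245271]
 [  0.         484.11896814 181.1914288 ]
 [  0.           0.           1.        ]] -0.07722926535704606 [[ 0.82786959 -0.37092115  0.42077244  0.11949957]
 [-0.56078444 -0.5638432   0.60630163 -0.57176525]
 [ 0.01235958 -0.73790131 -0.67479544  0.81572312]
 [ 0.          0.          0.          1.        ]]
```

View pics/scene.png

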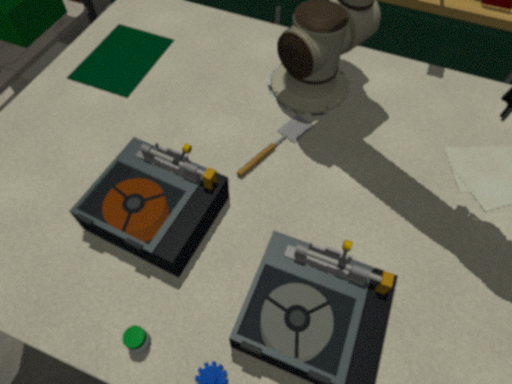

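View pics/side.png

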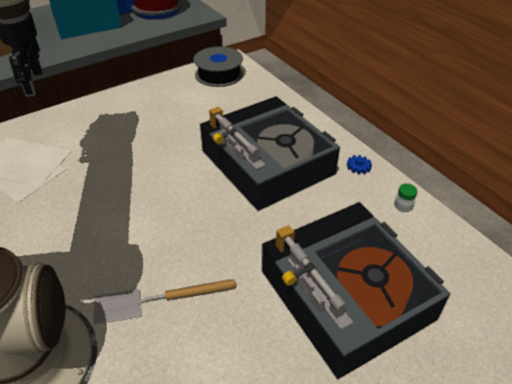

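The orange box is on the robot's right. Its yellow grip is at scene (187,149) and side (290,279), with the brass keeper at (209,177) and (286,237). The white box's grip is at scene (347,245) and side (218,139).

```bash
cat > h.py <<'E'
import cv2,numpy as np
from workcell import telemetry,optics
from scipy.optimize import least_squares
def ray(c,E,p):
    u=cv2.undistortPoints(np.array([[p]],float),c['K'],np.array([c['k1'],0,0,0,0.]))[0,0]
    return E[:3,3],E[:3,:3]@np.array([u[0],u[1],1])
def tri(rays):
    A=0;b=0
    for o,d in rays:
        d=d/np.linalg.norm(d);P=np.eye(3)-np.outer(d,d);A=A+P;b=b+P@o
    x=np.linalg.solve(A,b);return x,[np.linalg.norm(np.cross(x-o,d/np.linalg.norm(d))) for o,d in rays]
def blob(c,p,r=9):
    hsv=cv2.cvtColor(c['color'],cv2.COLOR_RGB2HSV)
    m=((hsv[...,0]>=15)&(hsv[...,0]<=35)&(hsv[...,1]>150)&(hsv[...,2]>110)).astype(np.uint8)
    n,l,s,ce=cv2.connectedComponentsWithStats(m)
    k=[i for i in range(1,n) if s[i,4]>8];i=min(k,key=lambda i:np.hypot(*(ce[i]-p)))
    return ce[i],s[i]
E
python3 - <<'E'
from h import *
C={n:optics.camera(n) for n in("scene","side")}
P={'orange':((187,149),(290,279)),'okeep':((209,177),(286,237)),'white':((347,245),(218,139)),'wkeep':((384,284),(215,117))}
for k,v in P.items():
    r=[]
    for n,p in zip(C,v):
        ce,s=blob(C[n],p);print(k,n,ce,s);r.append(ray(C[n],C[n]['extrinsics'],ce))
    print(k,*tri(r))
# box front-edge direction: rod ends by hand
r=[ray(C[n],C[n]['extrinsics'],p) for n,p in (("scene",(141,146)),("side",(344,308)))]
print('rod far end',tri(r))
for n,p in (('scene',(187,160)),('side',(300,285))):
    x,y=p;w=C[n]['color'][y-60:y+60,x-75:x+75,::-1];cv2.imwrite(f'pics/z_{n}.png',cv2.resize(w,None,fx=4,fy=4,interpolation=2))
a=[cv2.imread(f'pics/z_{n}.png') for n in C];cv2.imwrite('pics/z.png',cv2.resize(np.hstack(a),(800,320)))
E
```

```text
orange scene [186.12121212 146.75757576] [183 144   8   7  33]
orange side [288.24576271 276.84745763] [282 271  13  13 118]
orange [ 0.44860528 -0.17861599  0.122758  ] [np.float64(0.0008057222166197616), np.float64(0.0008057222166197153)]
okeep scene [208.77380952 173.22619048] [203 168  12  11  84]
okeep side [284.94690265 231.25663717] [277 226  17  11 113]
okeep [ 0.50186604 -0.09373415  0.13002778] [np.float64(0.0002268840369428955), np.float64(0.00022688403694291637)]
white scene [347.27272727 244.27272727] [343 240   9  10  55]
white side [216.69387755 136.46938776] [213 133   9   9  49]
white [0.5474144  0.24115489 0.12173898] [np.float64(0.0013243789168479328), np.float64(0.0013243789168478088)]
wkeep scene [387.27941176 278.89705882] [381 272  13  15 136]
wkeep side [215.21276596 110.12765957] [210 107  12   7  47]
wkeep [0.59349359 0.32934772 0.12965305] [np.float64(0.00046236500648633817), np.float64(0.00046236500648625767)]
rod far end (array([ 0.48786606, -0.28002111,  0.12154775]), [np.float64(0.0006714086586548023), np.float64(0.0006714086586549062)])
```

View pics/z.png

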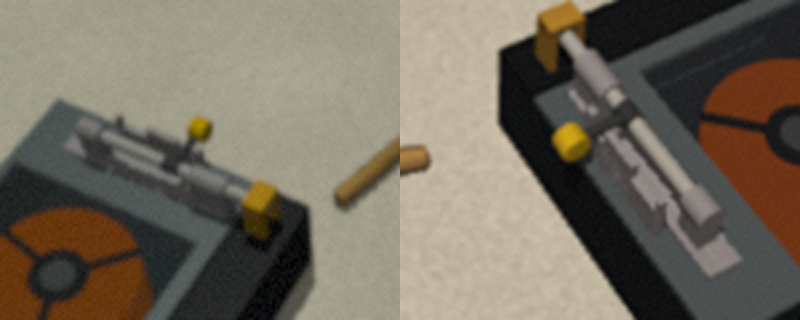

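```bash
python3 -m handwheel '[{"az":-9.5,"jaw":0},{"az":-9.5},{"tx":-0.02,"ty":-0.045},{"tx":-0.0235,"ty":-0.055},{"tx":-0.0235,"ty":-0.055},{"tx":-0.0235,"ty":-0.055},{"tx":-0.0235,"ty":-0.055},{"tx":-0.0235,"ty":-0.055},{"tx":-0.0235,"ty":-0.055},{"tx":-0.0235,"ty":-0.055}]' 20
python3 -m handwheel '[{"tx":-0.0235,"ty":-0.055},{"tx":-0.0235,"ty":-0.055},{"tx":-0.0235,"ty":-0.055},{"tx":-0.0235,"ty":-0.055},{"tx":-0.005,"ty":-0.01},{},{},{},{},{}]'
python3 - <<'E'
from h import *
o=telemetry.get_obs();c=optics.camera('wrist');cv2.imwrite('pics/w1.png',c['color'][:,:,::-1]);print(o['time'],o['ee_pos'],o['tcp_rot'],o['opening'],o['wrist_force'],c['mount'],c['K'],c['k1'])
E
```

```text
0.2 [0.22460841 0.50186029 0.1992498 ] [-1.79951143e+02  6.87725552e-04  1.55890737e+02] 0.08530964832145418 [ 0.19219598 -0.3968267   1.00311153] [[-2.81599430e-04 -9.62524070e-01 -2.71196120e-01  6.97511042e-02]
 [ 9.99999542e-01 -2.30267704e-05 -9.56634188e-04  6.96216064e-04]
 [ 9.14538661e-04 -2.71196265e-01  9.62523636e-01 -1.75343796e-01]
 [ 0.00000000e+00  0.00000000e+00  0.00000000e+00  1.00000000e+00]] [[287.7067971    0.         256.50937987]
 [  0.         287.7067971  192.36228907]
 [  0.           0.           1.        ]] -0.03232185693610815$[0]: bad value
$[0]: bad value
```

View pics/w1.png

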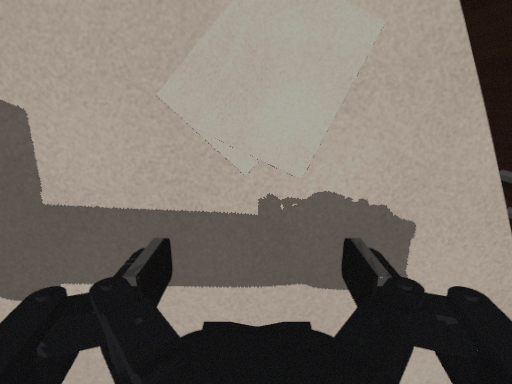

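The wrist view shows only the table and fingers, because the call was refused. Most likely every row needs all its keys, so I'll send full rows.

```bash
python3 -m handwheel '[{"tx":0,"ty":0,"tz":0,"ax":0,"ay":0,"az":-9.5,"jaw":0},{"tx":0,"ty":0,"tz":0,"ax":0,"ay":0,"az":-9.5,"jaw":0},{"tx":-0.02,"ty":-0.045,"tz":0,"ax":0,"ay":0,"az":0,"jaw":0},{"tx":-0.0235,"ty":-0.055,"tz":0,"ax":0,"ay":0,"az":0,"jaw":0},{"tx":-0.0235,"ty":-0.055,"tz":0,"ax":0,"ay":0,"az":0,"jaw":0},{"tx":-0.0235,"ty":-0.055,"tz":0,"ax":0,"ay":0,"az":0,"jaw":0},{"tx":-0.0235,"ty":-0.055,"tz":0,"ax":0,"ay":0,"az":0,"jaw":0},{"tx":-0.0235,"ty":-0.055,"tz":0,"ax":0,"ay":0,"az":0,"jaw":0},{"tx":-0.0235,"ty":-0.055,"tz":0,"ax":0,"ay":0,"az":0,"jaw":0},{"tx":-0.0235,"ty":-0.055,"tz":0,"ax":0,"ay":0,"az":0,"jaw":0}]' 20
```

```text
time: 1.5
ee_pos: [0.3703, 0.0554, 0.1999]
tcp_rot: [180.0, 0.1, 174.9]
wrist_force: [1.2, 0.9, 0.5]
opening: 0.0428
grasp_force: 0.0
```

```bash
python3 -m handwheel '[{"tx":-0.02,"ty":-0.05,"tz":0,"ax":0,"ay":0,"az":0,"jaw":0},{"tx":-0.02,"ty":-0.05,"tz":0,"ax":0,"ay":0,"az":0,"jaw":0},{"tx":-0.02,"ty":-0.05,"tz":0,"ax":0,"ay":0,"az":0,"jaw":0},{"tx":-0.02,"ty":-0.05,"tz":0,"ax":0,"ay":0,"az":0,"jaw":0},{"tx":-0.018,"ty":-0.026,"tz":0,"ax":0,"ay":0,"az":0,"jaw":0},{"tx":0,"ty":0,"tz":0,"ax":0,"ay":0,"az":0,"jaw":0},{"tx":0,"ty":0,"tz":0,"ax":0,"ay":0,"az":0,"jaw":0},{"tx":0,"ty":0,"tz":0,"ax":0,"ay":0,"az":0,"jaw":0},{"tx":0,"ty":0,"tz":0,"ax":0,"ay":0,"az":0,"jaw":0},{"tx":0,"ty":0,"tz":0,"ax":0,"ay":0,"az":0,"jaw":0}]' 20
python3 - <<'E'
from h import *
o=telemetry.get_obs();c=optics.camera('wrist');cv2.imwrite('pics/w2.png',c['color'][:,:,::-1])
print(o['time'],o['ee_pos'],o['tcp_rot'],o['opening'],o['wrist_force'])
np.savez('pics/w2.npz',color=c['color'],K=c['K'],k1=c['k1'],mount=c['mount'])
E
```

```text
time: 2.75
ee_pos: [0.4476, -0.1761, 0.1999]
tcp_rot: [-180.0, 0.0, 174.9]
wrist_force: [0.5, 0.0, 0.8]
opening: 0.0425
grasp_force: 0.0
2.75 [ 0.44760609 -0.17611569  0.19993883] [-1.79992302e+02  2.80832701e-02  1.74931167e+02] 0.04247505550350075 [0.54082568 0.03512597 0.80097206]
```

View pics/w2.png

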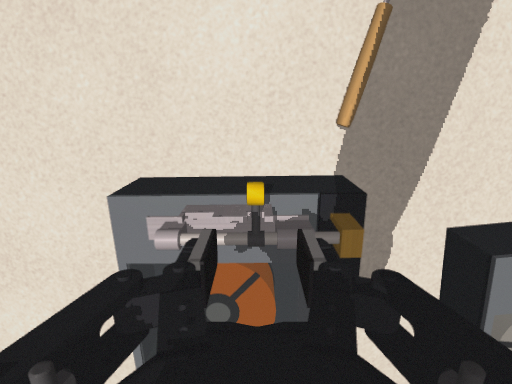

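The grip is at (256,193), right on the tool's centre line (about tx −2 mm). The box's front edge is level in the picture, so the yaw is right. Next I descend and close.

```bash
python3 -m handwheel '[{"tx":-0.002,"ty":-0.001,"tz":0.025,"ax":0,"ay":0,"az":0,"jaw":0},{"tx":0,"ty":0,"tz":0.03,"ax":0,"ay":0,"az":0,"jaw":0},{"tx":0,"ty":0,"tz":0.026,"ax":0,"ay":0,"az":0,"jaw":0},{"tx":0,"ty":0,"tz":0.015,"ax":0,"ay":0,"az":0,"jaw":0},{"tx":0,"ty":0,"tz":0,"ax":0,"ay":0,"az":0,"jaw":0},{"tx":0,"ty":0,"tz":0,"ax":0,"ay":0,"az":0,"jaw":0},{"tx":0,"ty":0,"tz":0,"ax":0,"ay":0,"az":0,"jaw":-1},{"tx":0,"ty":0,"tz":0,"ax":0,"ay":0,"az":0,"jaw":-1},{"tx":0,"ty":0,"tz":0,"ax":0,"ay":0,"az":0,"jaw":-1},{"tx":0,"ty":0,"tz":0,"ax":0,"ay":0,"az":0,"jaw":-1}]' 25
python3 - <<'E'
from h import *
c=optics.camera('side')
p=(290,275);x,y=p;w=c['color'][y-75:y+75,x-100:x+100,::-1];cv2.imwrite('pics/s3.png',cv2.resize(w,None,fx=3,fy=3,interpolation=2))
E
```

```text
time: 4.05
ee_pos: [0.4496, -0.1777, 0.1038]
tcp_rot: [-180.0, 0.0, 174.9]
wrist_force: [0.5, 0.5, -0.6]
opening: 0.0003
grasp_force: 0.0
```

View pics/s3.png

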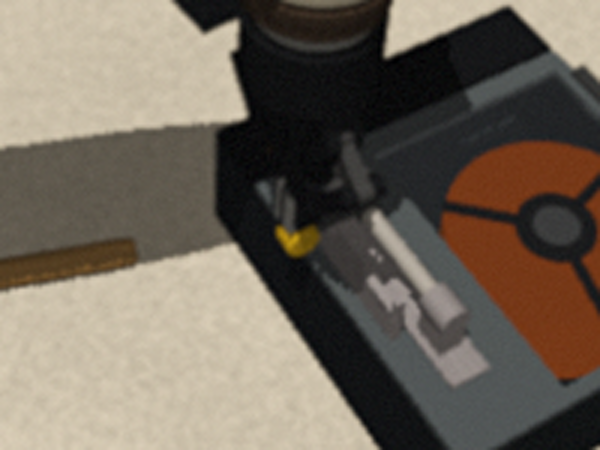

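The fingers closed on nothing (opening 0.3 mm), and the yellow grip is still visible at about (289,280) in the side view. I'll check with the wrist camera.

Run:
```python
from h import *
c=optics.camera('wrist');w=c['color'][120:320,120:400,::-1];cv2.imwrite('pics/w4.png',cv2.resize(w,None,fx=2.8,fy=2.8,interpolation=2))
C={n:optics.camera(n) for n in("scene","side")}
for n,p in (('scene',(186,147)),('side',(288,277))): print(blob(C[n],p))
o=telemetry.get_obs();print({k:o[k] for k in('time','opening','ee_pos','wrist_force','grasp_force')})
```

```text
(array([136.45454545, 182.54545455]), array([135, 180,   5,   6,  11], dtype=int32))
(array([286.33333333, 279.97916667]), array([282, 276,   9,   9,  48], dtype=int32))
{'time': 4.25, 'opening': -1.4632779683681651e-05, 'ee_pos': array([ 0.44950485, -0.17772476,  0.10367103]), 'wrist_force': array([ 0.74153643,  0.46741156, -0.05324833]), 'grasp_force': 0.0}
```

View pics/w4.png

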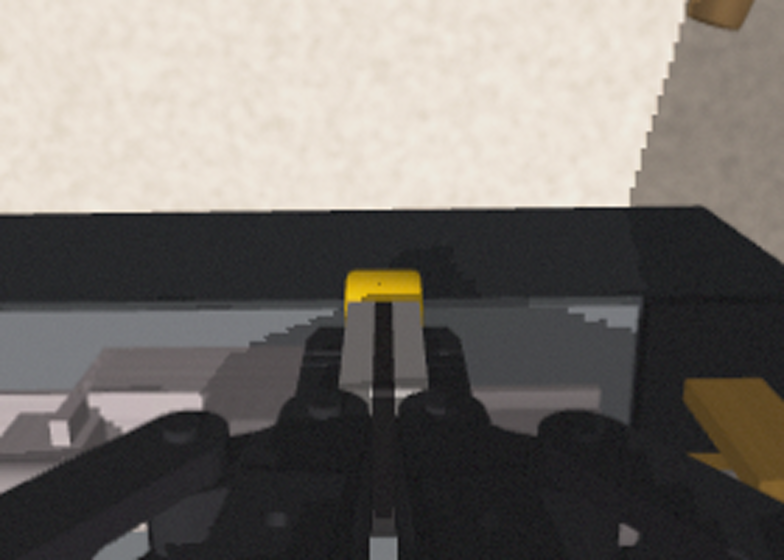

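The shut pads lie over the upper part of the disc. From the finger gaps in both wrist pictures, the pads' ends are about 30 mm short of the nominal TCP, so they closed just above the disc. I'll reopen, shift 4 mm clear of the box front, go 27 mm lower and close again.

```bash
python3 -m handwheel '[{"tx":0.004,"ty":0,"tz":0,"ax":0,"ay":0,"az":0,"jaw":0},{"tx":0,"ty":0,"tz":0,"ax":0,"ay":0,"az":0,"jaw":0},{"tx":0,"ty":0,"tz":0,"ax":0,"ay":0,"az":0,"jaw":0},{"tx":0,"ty":0,"tz":0.009,"ax":0,"ay":0,"az":0,"jaw":0},{"tx":0,"ty":0,"tz":0.009,"ax":0,"ay":0,"az":0,"jaw":0},{"tx":0,"ty":0,"tz":0.009,"ax":0,"ay":0,"az":0,"jaw":0},{"tx":0,"ty":0,"tz":0,"ax":0,"ay":0,"az":0,"jaw":-1},{"tx":0,"ty":0,"tz":0,"ax":0,"ay":0,"az":0,"jaw":-1},{"tx":0,"ty":0,"tz":0,"ax":0,"ay":0,"az":0,"jaw":-1},{"tx":0,"ty":0,"tz":0,"ax":0,"ay":0,"az":0,"jaw":-1}]' 25
python3 - <<'E'
from h import *
c=optics.camera('wrist');w=c['color'][120:320,120:400,::-1];cv2.imwrite('pics/w5.png',cv2.resize(w,None,fx=2.8,fy=2.8,interpolation=2))
E
```

```text
time: 5.5
ee_pos: [0.4454, -0.1773, 0.0767]
tcp_rot: [180.0, -0.0, 174.9]
wrist_force: [-1.5, 1.1, -1.8]
opening: 0.0152
grasp_force: 30.5
```

Gripped: the opening is 15.2 mm on the 16 mm disc. Now I lift along the 45 mm arc to about 0.8 rad.

```bash
python3 -m handwheel '[{"tx":-0.0002,"ty":0,"tz":-0.0045,"ax":0,"ay":0,"az":0,"jaw":-1},{"tx":-0.0007,"ty":0,"tz":-0.0044,"ax":0,"ay":0,"az":0,"jaw":-1},{"tx":-0.0011,"ty":0,"tz":-0.0044,"ax":0,"ay":0,"az":0,"jaw":-1},{"tx":-0.0016,"ty":0,"tz":-0.0042,"ax":0,"ay":0,"az":0,"jaw":-1},{"tx":-0.002,"ty":0,"tz":-0.0041,"ax":0,"ay":0,"az":0,"jaw":-1},{"tx":-0.0024,"ty":0,"tz":-0.0038,"ax":0,"ay":0,"az":0,"jaw":-1},{"tx":-0.0027,"ty":0,"tz":-0.0036,"ax":0,"ay":0,"az":0,"jaw":-1},{"tx":-0.003,"ty":0,"tz":-0.0033,"ax":0,"ay":0,"az":0,"jaw":-1},{"tx":0,"ty":0,"tz":0,"ax":0,"ay":0,"az":0,"jaw":-1},{"tx":0,"ty":0,"tz":0,"ax":0,"ay":0,"az":0,"jaw":-1}]' 25
python3 - <<'E'
from h import *
a=optics.camera('wrist')['color'][120:320,120:400,::-1]
c=optics.camera('side')['color'][200:350,190:390,::-1]
cv2.imwrite('pics/l6.png',np.hstack([cv2.resize(a,(420,300),interpolation=2),cv2.resize(c,(380,300),interpolation=2)]))
E
```

```text
time: 6.8
ee_pos: [0.4593, -0.1786, 0.1093]
tcp_rot: [-180.0, 0.0, 174.9]
wrist_force: [-2.0, 1.5, -2.3]
opening: 0.0154
grasp_force: 27.5
```

View pics/l6.png

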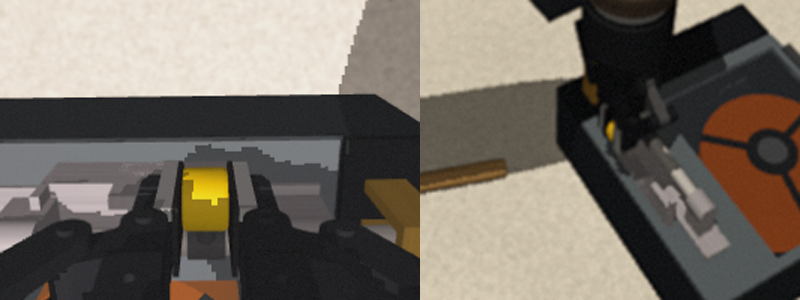

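The lifted grip is held between the pads, with its stem turned up, and forces are small. Now I slide 60 mm, plus 1.5 mm to reach the stop.

```bash
python3 -m handwheel '[{"tx":0,"ty":-0.005,"tz":0,"ax":0,"ay":0,"az":0,"jaw":-1},{"tx":0,"ty":-0.0075,"tz":0,"ax":0,"ay":0,"az":0,"jaw":-1},{"tx":0,"ty":-0.0075,"tz":0,"ax":0,"ay":0,"az":0,"jaw":-1},{"tx":0,"ty":-0.0075,"tz":0,"ax":0,"ay":0,"az":0,"jaw":-1},{"tx":0,"ty":-0.0075,"tz":0,"ax":0,"ay":0,"az":0,"jaw":-1},{"tx":0,"ty":-0.0075,"tz":0,"ax":0,"ay":0,"az":0,"jaw":-1},{"tx":0,"ty":-0.0075,"tz":0,"ax":0,"ay":0,"az":0,"jaw":-1},{"tx":0,"ty":-0.0055,"tz":0,"ax":0,"ay":0,"az":0,"jaw":-1},{"tx":0,"ty":-0.003,"tz":0,"ax":0,"ay":0,"az":0,"jaw":-1},{"tx":0,"ty":0,"tz":0,"ax":0,"ay":0,"az":0,"jaw":-1}]' 25
```

```text
time: 8.15
ee_pos: [0.4544, -0.2375, 0.109]
tcp_rot: [-180.0, 0.0, 174.9]
wrist_force: [5.3, -1.7, -4.3]
opening: 0.0154
grasp_force: 27.3
```

```bash
python3 -m handwheel '[{"tx":0,"ty":-0.0015,"tz":0,"ax":0,"ay":0,"az":0,"jaw":-1},{"tx":0,"ty":-0.0015,"tz":0,"ax":0,"ay":0,"az":0,"jaw":-1},{"tx":0,"ty":0,"tz":0,"ax":0,"ay":0,"az":0,"jaw":-1},{"tx":0,"ty":0,"tz":0,"ax":0,"ay":0,"az":0,"jaw":-1},{"tx":0,"ty":0,"tz":0,"ax":0,"ay":0,"az":0,"jaw":-1},{"tx":0,"ty":0,"tz":0,"ax":0,"ay":0,"az":0,"jaw":-1},{"tx":0,"ty":0,"tz":0,"ax":0,"ay":0,"az":0,"jaw":-1},{"tx":0,"ty":0,"tz":0,"ax":0,"ay":0,"az":0,"jaw":-1},{"tx":0,"ty":0,"tz":0,"ax":0,"ay":0,"az":0,"jaw":-1},{"tx":0,"ty":0,"tz":0,"ax":0,"ay":0,"az":0,"jaw":-1}]' 25
```

```text
time: 9.4
ee_pos: [0.4543, -0.2385, 0.109]
tcp_rot: [179.8, 0.0, 175.0]
wrist_force: [6.4, 9.0, -2.5]
opening: 0.0154
grasp_force: 27.9
```

The stop is reached: 60 mm travelled and +9 N against it. Next I ease off 1 mm and lower along the reversed arc. I'll let go near the bottom.

```bash
python3 -m handwheel '[{"tx":0.003,"ty":0.001,"tz":0.0033,"ax":0,"ay":0,"az":0,"jaw":-1},{"tx":0.0027,"ty":0,"tz":0.0036,"ax":0,"ay":0,"az":0,"jaw":-1},{"tx":0.0024,"ty":0,"tz":0.0038,"ax":0,"ay":0,"az":0,"jaw":-1},{"tx":0.002,"ty":0,"tz":0.0041,"ax":0,"ay":0,"az":0,"jaw":-1},{"tx":0.0016,"ty":0,"tz":0.0042,"ax":0,"ay":0,"az":0,"jaw":-1},{"tx":0.0011,"ty":0,"tz":0.0044,"ax":0,"ay":0,"az":0,"jaw":-1},{"tx":0.0007,"ty":0,"tz":0.0044,"ax":0,"ay":0,"az":0,"jaw":-1},{"tx":0,"ty":0,"tz":0.002,"ax":0,"ay":0,"az":0,"jaw":-1},{"tx":0,"ty":0,"tz":0,"ax":0,"ay":0,"az":0,"jaw":-1},{"tx":0,"ty":0,"tz":0,"ax":0,"ay":0,"az":0,"jaw":-1}]' 25
```

```text
time: 10.65
ee_pos: [0.4396, -0.2372, 0.0798]
tcp_rot: [180.0, -0.1, 174.9]
wrist_force: [-3.0, 5.3, 4.9]
opening: 0.0154
grasp_force: 29.6
```

Low forces and down near level. I open the jaw and retreat upward.

```bash
python3 -m handwheel '[{"tx":0,"ty":0,"tz":0,"ax":0,"ay":0,"az":0,"jaw":-0.1},{"tx":0,"ty":0,"tz":0,"ax":0,"ay":0,"az":0,"jaw":-0.1},{"tx":0,"ty":0,"tz":0,"ax":0,"ay":0,"az":0,"jaw":-0.1},{"tx":0.002,"ty":0,"tz":-0.01,"ax":0,"ay":0,"az":0,"jaw":-0.1},{"tx":0.002,"ty":0,"tz":-0.02,"ax":0,"ay":0,"az":0,"jaw":-0.1},{"tx":0,"ty":0,"tz":-0.03,"ax":0,"ay":0,"az":0,"jaw":-0.1},{"tx":0,"ty":0,"tz":-0.04,"ax":0,"ay":0,"az":0,"jaw":-0.1},{"tx":0.03,"ty":0,"tz":-0.03,"ax":0,"ay":0,"az":0,"jaw":-0.1},{"tx":0,"ty":0,"tz":0,"ax":0,"ay":0,"az":0,"jaw":-0.1},{"tx":0,"ty":0,"tz":0,"ax":0,"ay":0,"az":0,"jaw":-0.1}]' 25
python3 - <<'E'
from h import *
a=optics.camera('wrist')['color'][:,:,::-1]
c=optics.camera('side');d=c['color'][200:350,190:390,::-1]
cv2.imwrite('pics/f.png',np.hstack([cv2.resize(a,(400,300)),cv2.resize(d,(400,300),interpolation=2)]))
s=optics.camera('scene');C={'scene':s,'side':c}
r=[ray(C[n],C[n]['extrinsics'],blob(C[n],p)[0]) for n,p in(('scene',(165,140)),('side',(310,305)))]
print(tri(r))
E
```

```text
time: 11.9
ee_pos: [0.4067, -0.2347, 0.209]
tcp_rot: [-180.0, 0.0, 174.9]
wrist_force: [0.7, -0.5, -0.4]
opening: 0.0387
grasp_force: 0.0
(array([0.54769832, 0.24092857, 0.12023546]), [np.float64(0.0004539442037930671), np.float64(0.0004539442037928832)])
```

View pics/f.png

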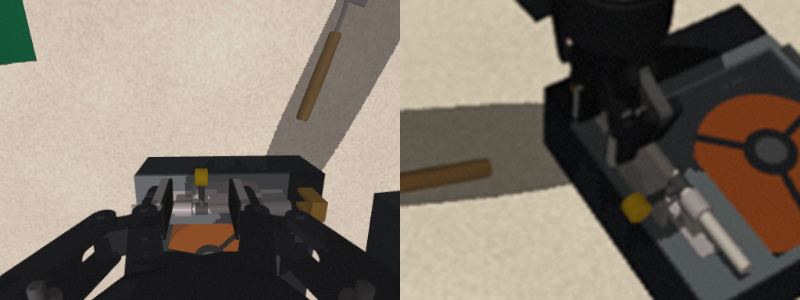

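The rod now sticks out at its free end. The grip is in the open notch, seen at side (308,304), and the gripper is clear. The triangulation picked up the white grip, which hasn't moved. I'll check the orange handle is level by comparing its pixel with the predicted one.

Run:
```python
from h import *
c=optics.camera('side');E=np.linalg.inv(c['extrinsics'])
hsv=cv2.cvtColor(c['color'],cv2.COLOR_RGB2HSV)[285:325,285:335]
m=(hsv[...,0]>=15)&(hsv[...,0]<=35)&(hsv[...,1]>150)&(hsv[...,2]>60)
v,u=np.nonzero(m);print('seen',u.mean()+285,v.mean()+285,m.sum())
for t in(0,.1,.2,.3):
  for s in(.056,.06):
    p=np.array([.4486,-.1786,.1228])+45e-3*(np.array([.996,-.087,0])*(1-np.cos(t))+np.array([0,0,np.sin(t)]))-s*np.array([.087,.996,0])
    print(t,s,cv2.projectPoints(p[None],cv2.Rodrigues(E[:3,:3])[0],E[:3,3],c['K'],np.array([c['k1'],0,0,0,0.]))[0].ravel())
```

```text
seen 307.66883116883116 303.34415584415586 154
0 0.056 [305.95793493 300.78075495]
0 0.06 [307.24639606 302.55789027]
0.1 0.056 [306.26749001 299.20794156]
0.1 0.06 [307.56183942 300.98728582]
0.2 0.056 [306.80308944 297.52882008]
0.2 0.06 [308.10373598 299.30962083]
0.3 0.056 [307.56131767 295.76037422]
0.3 0.06 [308.86861229 297.54185429]
```

Level and fully out, so I hand it in.

```bash
python3 -c "
from workcell import workorder;print(workorder.job_done())"
```

```text
the job is handed in; nothing more can be done
None
```

The orange box is unbolted: the bolt is out to its 60 mm stop and the handle is level in the open notch. The white box's bolt is still shut, and I handed the job in at about 12 s of the 38 s allowed.

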